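# Sweep the spare clamp screws into the parts tray's trough and shut its lid

## Robot

A 6-joint arm with a two-finger parallel gripper is mounted at the origin on a cart in front of the work surface, level with it; the furniture and walls round the work are solid. World frame = base frame: x ahead of the robot, y to its left, z up, the work surface at z = 0. Lengths are in m, angles in rad, forces in N, time in s.
With the tool pointing down it reaches from about 0.35 to 0.85 m from the base axis. Payload 8.1 kg.
Tool frame: the origin (TCP) lies between the finger pads; the fingertips stand 11 mm ahead of it and the grasp point (between the pads) lies 8 mm behind it (tips_ahead is the z of the fingertips in the tool frame, in m); z points along the fingers, y is the line along which they close (so a half turn about z gives the same grasp; the last joint's range is limited). The gripper opens to 93 mm and grips with 3 to 60 N. Pads are 15 mm wide; open, the fingers measure 128 mm over their backs; the gripper's body (75 mm by 188 mm) begins 65 mm behind the grasp point.
Start: joints at [-1.365, 0.13, 1.488, -0, 1.523, -0.085], TCP at [0.172, -0.575, 0.23] pointing down, gripper open.
Joint ranges: [-2.96, 2.96], [-0.89, 2.26], [0.02, 2.5], [-1.34, 4.48], [0, 2.73], [-2.66, 2.66]. Speed limits (rad/s): [2.39, 2.39, 2.79, 3.14, 3.14, 3.14].

## Interface

Orientations are given as a rotation vector (axis times angle).
In Python, from plant import read_state, read_camera, close_job, tips_ahead gives the robot as it stands. The module is installed in compiled form; this text tells all that it offers.
- The arm moves only by the tool move_arm, never from a script. Its argument "plan" is a list of rows, each a list of 7 numbers: the turn, a rotation vector about the tool's x, y, z in units of 6 degrees (1.0 is 6 degrees), then the shift along the tool's x, y, z in units of 25 mm (1.0 is 25 mm), then the finger opening in mm, from 0 to 93. A call has exactly 10 rows; each row shifts and turns the commanded pose from where the row before left it, along the tool's axes as they then stand; what a row does not reach is not made up. A row lasts 1/10 s, in which the tool goes at most 50 mm and 8.59 degrees, less where a joint would pass 70% of its speed; a pose out of reach is approached as far as the arm can. A call is refused whole if a number of a shift passes 1 or a number of a turn 1, either way. A call with a gripper value outside its range is refused whole. The fingers move at their own pace and stop on an object; "force" is the grip in N (left out, the last holds). Time passes only in rows, so rows that do not move let the fingers close, or fill a call up. It gives the time, the measured TCP pose, the force, the opening and the grip force at its end, in the units of the state.
- read_state(): the state, without advancing time (a new reading comes with each control period).
- read_camera(name): name is "scene" or "top" or "wrist"; returns a dict with "frame" (480x640x3 uint8, red, green, blue), "z_map" (480x640 float32, m along the optical axis (not along the pixel's ray), 0 where there is no reading), "fx", "fy", "cx", "cy" (pixels), "rvec" (rotation vector, rad) and "tvec" (3), from world to camera coordinates, as OpenCV has them. Camera axes: x right, y down, z forward; pixel columns grow to the right and rows downward; lengths in m; the calibration is good to about 2 mm. A picture is of the moment at which its call begins.
- close_job(): hands the job in; it is judged then, once.
The state is a dict: "t": time; "q": joint angles; "dq": joint speeds; "joint_torque": joint torques, N m; "tool_pos": TCP position; "orientation": TCP orientation; "force": force on the tool from outside, world axes, zero at the start; "wrist_torque": the same for the moment, N m; "opening": finger opening in m; "gripper_force": force on a finger pad.
Only numpy, scipy, OpenCV 4.12 (cv2) and the standard library are available. Lean on these libraries where they do the work, as an engineer would, in place of code of your own. Each camera call takes 0.05 s, during which the arm holds its last target. There are 200 camera calls.

## Task

The dialyser service is finished: with the closed fingers, sweep the three loose chrome clamp screws across the deck of the white parts tray into the trough along its right side, spread along it so that the lid can close over them, then push the trough's open lid over and press it fully shut. Only push the screws gently along; never grip or lift them. Leave the coil of pump tube on the deck, and the two vials and the small beaker standing to the right, where they are.

Things in the scene. Friction and masses are not known exactly. Their poses are not given: they have to be found in the camera images.
- tray: White plastic parts tray, fixed to the bench, 164 (its x) by 280 (its y) mm. Origin under its centre at bench height; its x points away from the robot, its y to the left, z up. All tray coordinates below are in this frame. A rim 6 mm thick rises to z = 50 mm round the front, back and left of its deck.
- deck_mid (a point): Middle of the tray's raised deck, on its top (tray x 0, y 25, z 40 mm). The deck is clear inside x -76..76, y -84..134 mm. On the right it has no rim: it ends in a rounded lip (6 mm radius) at y = -84 mm and drops into the trough. Mind the analyser behind the tray: 160 mm high, front face at world x = 603 mm.
- trough_mid (a point): Middle of the trough's floor (tray x 0, y -109, z 7 mm). The trough is 152 mm long and 50 mm wide inside (x -76..76, y -134..-84 mm), 33 mm deep below the deck. One layer deep: a screw in any attitude fits under the lid, one screw on top of another does not.
- tray_lid (a joint): Lid of the trough, aluminium, 3 mm thick, 162 mm long, hinged along the tray's right edge (hinge line along x at tray y -141, z 42 mm). 0 rad = shut, level over the trough, top at z = 43 mm, rolled edge 46 mm; 1.57 upright; up to 1.9 leaning out to the right. Starts open at 1.5 to 1.75. Stiff hinge (0.03 N m, 0.5 N at the edge): it stays at any angle and must be pushed down all the way.
- lid_edge (a point): Middle of the lid's free edge, 60 mm from the hinge line; moves with the lid. To the right of the open lid stands a fixed glass beaker, 119 mm high, 110 mm across, its centre at world x 510, y -70 mm.
- screw_0_center (a point): Centre of a loose chrome clamp screw, 28 g: round flange 27 mm across with a narrower cap, 17 mm high, standing on its flange on the tray's deck (centre 8.5 mm above the deck). It slides when pushed from the side and drops over the lip into the trough.
- screw_1_center (a point): Centre of a loose chrome clamp screw, 28 g: round flange 27 mm across with a narrower cap, 17 mm high, standing on its flange on the tray's deck (centre 8.5 mm above the deck). It slides when pushed from the side and drops over the lip into the trough.
- screw_2_center (a point): Centre of a loose chrome clamp screw, 28 g: round flange 27 mm across with a narrower cap, 17 mm high, standing on its flange on the tray's deck (centre 8.5 mm above the deck). It slides when pushed from the side and drops over the lip into the trough.
- coil: Tied coil of clear pump tube, 67 mm across, 21 mm high, 30 g, loose, lying on the left part of the tray's deck; origin under its centre. To be left in place.
- vial_tall_a: Standing glass vial, 24 mm across, 56 mm high, loose on the bench well to the right of the tray, beyond the large beaker; origin under its centre.
- vial_tall_b: Another such vial in the same area.
- small_beaker: Small glass beaker, 55 mm across, 56 mm high, loose on the bench well to the right of the tray, beyond the large beaker; origin under its centre.
Not all that is in view belongs to the job. Leave any brown or orange look-alike of the part that bears screw_2_center alone.

How it is judged:
On the way, in this order (a step that is already met when the one before it is completed fails the run):
1. all three clamp screws lie in the trough (z of screw_0_center in the frame of tray between 0.007 and 0.034 m and y of screw_0_center in the frame of tray between -0.135 and -0.086 m and x of screw_0_center in the frame of tray between -0.077 and 0.077 m and z of screw_1_center in the frame of tray between 0.007 and 0.034 m and y of screw_1_center in the frame of tray between -0.135 and -0.086 m and x of screw_1_center in the frame of tray between -0.077 and 0.077 m and z of screw_2_center in the frame of tray between 0.007 and 0.034 m and y of screw_2_center in the frame of tray between -0.135 and -0.086 m and x of screw_2_center in the frame of tray between -0.077 and 0.077 m), for 0.2 s.
2. the trough lid is shut (value of joint tray_lid below 0.06 rad), for 0.2 s.
At the end, for the whole second after the job is handed in: The three clamp screws lie at rest inside the trough, below deck level, and its lid is shut (joint below 0.06 rad); the coil is within 12 mm and the vials and small beaker are within 15 mm of where they stood (all of step 1 and value of joint tray_lid below 0.06 rad and linear speed of each of screw_0, screw_1, screw_2 below 0.02 m/s and distance of coil from where it was at the start of the episode below 0.012 m and distance of each of vial_tall_a, vial_tall_b, small_beaker from where it was at the start of the episode below 0.015 m); the robot touches nothing.
It fails at once if a clamp screw was lifted off the tray (centre more than 20 mm above the deck; it stands at 8.5 mm) (z of any of screw_0_center, screw_1_center, screw_2_center in the frame of tray above 0.06 m).
It fails at once if a clamp screw was gripped or pushed hard (over 15 N between the fingers and a screw) (contact force between the fingers and screw_0 above 15 N or contact force between the fingers and screw_1 above 15 N or contact force between the fingers and screw_2 above 15 N).
It fails at once if a clamp screw was pushed off the tray onto the bench (x of any of screw_0_center, screw_1_center, screw_2_center in the frame of tray above 0.085 m or x of any of screw_0_center, screw_1_center, screw_2_center in the frame of tray below -0.085 m or y of any of screw_0_center, screw_1_center, screw_2_center in the frame of tray above 0.145 m or y of any of screw_0_center, screw_1_center, screw_2_center in the frame of tray below -0.15 m).
It fails at once if the coil of tube on the deck was disturbed (moved more than 12 mm) (distance of coil from where it was at the start of the episode above 0.012 m).
It fails at once if a vial or the small beaker was disturbed (moved more than 15 mm) (distance of any of vial_tall_a, vial_tall_b, small_beaker from where it was at the start of the episode above 0.015 m).
It also fails if it takes over 51 s, if anything falls off the work surface, if the arm or the gripper's body presses on something with over 40 N, if the wrist force passes 120 N, or if a joint passes its speed limit or range.

## Working session

There is one attempt and no reset: what is moved stays moved. The work goes in short steps, Python scripts to look and compute and a tool call to move; the robot and the scene stay as the last step left them, time stands still between calls to the robot, and variables do not carry over. Pictures are saved under pics/ and viewed, at most 10 in all, crops included, and the job is handed in when it is done.

Besides the shell and the picture viewer there is one more tool, called by a JSON object that holds its "op" and its "data", one argument or row to a line. move_arm: Moves the arm, as the interface text tells. Its arguments: {"type":"object","properties":{"plan":{"type":"array","items":{"type":"array","items":{"type":"number"}}},"force":{"type":"number"}},"required":["plan"]}

```bash
mkdir -p pics
cat > h.py <<'E'
import numpy as np, cv2
from scipy.spatial.transform import Rotation as R
from plant import read_state, read_camera, close_job, tips_ahead
def w(c,u,v,z=None):
    "pixel -> world, by depth or on plane z"
    M=R.from_rotvec(np.ravel(c['rvec'])).as_matrix(); t=np.ravel(c['tvec'])
    r=np.array([(u-c['cx'])/c['fx'],(v-c['cy'])/c['fy'],1.])
    o=-M.T@t; d=M.T@r
    s=c['z_map'][int(v),int(u)] if z is None else (z-o[2])/d[2]
    return o+s*d
def cloud(c):
    v,u=np.mgrid[:480,:640]; s=c['z_map']
    P=np.stack([(u-c['cx'])/c['fx']*s,(v-c['cy'])/c['fy']*s,s],-1)
    M=R.from_rotvec(np.ravel(c['rvec'])).as_matrix()
    return (P-np.ravel(c['tvec']))@M
E
python3 - <<'E'
from h import *
import pickle
for n in ('top','scene'):
    c=read_camera(n); pickle.dump(c,open(n+'.pkl','wb')); cv2.imwrite(f'pics/{n}0.png',c['frame'][...,::-1])
s=read_state(); print(s['t'],s['tool_pos'],R.from_rotvec(s['orientation']).as_matrix().round(3),tips_ahead,s['opening'])
E
```

```text
0.1 [ 0.17196491 -0.57430953  0.22869489] [[ 0.958  0.287 -0.   ]
 [ 0.287 -0.958  0.002]
 [ 0.    -0.002 -1.   ]] 0.011 0.09268588162167726
```

View pics/top0.png

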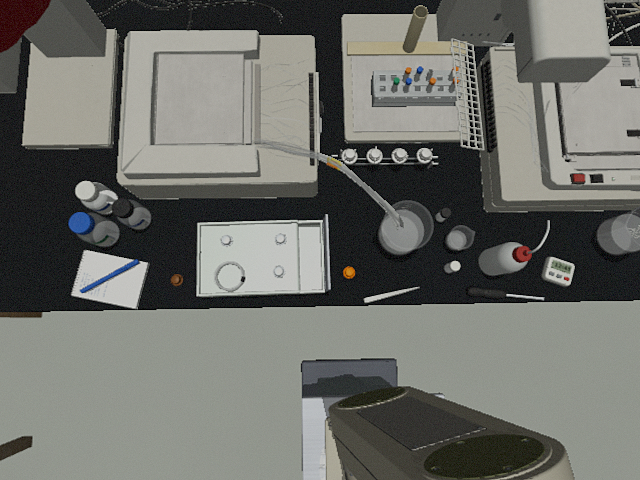

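View pics/scene0.png

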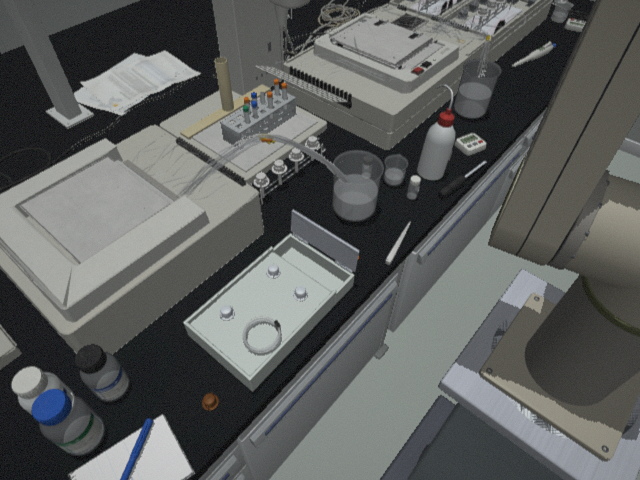

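Top view: three screws at about (227,240), (281,239), (279,271), coil at (230,276), lid upright at column about 327. Next I measure these.

Run:
```python
from h import *
import pickle
c=pickle.load(open('top.pkl','rb')); P=cloud(c)
for p in [(227,240),(281,239),(279,271)]: print('scr',w(c,*p,z=.057),w(c,*p))
print('corners z50',[w(c,*p,z=.05).round(4) for p in [(198,223),(197,296),(329,215),(327,291)]])
roi=np.zeros((480,640),bool); roi[205:305,185:335]=1
deck=roi&(abs(P[...,2]-.04)<.004); print('deck z',np.median(P[deck][:,2]),deck.sum())
rim=roi&(P[...,2]>.046)&(P[...,2]<.054)
print(cv2.minAreaRect((P[rim|deck][:,:2]*1000).astype(np.float32)))
hi=roi&(P[...,2]>.062); Q=P[hi]; print('lid',hi.sum(),Q.min(0),Q.max(0),Q[np.argmax(Q[:,2])])
a=c['frame'][195:310,180:345]; cv2.imwrite('pics/crop.png',cv2.resize(a[...,::-1],None,fx=4.8,fy=4.8,interpolation=cv2.INTER_CUBIC))
print(c['tvec'],c['rvec'],c['fx'])
```

```text
scr [0.49569864 0.31669468 0.057     ] [0.49561156 0.3166029  0.05750681]
scr [0.49615861 0.19803609 0.057     ] [0.49608884 0.19800924 0.057405  ]
scr [0.42527164 0.20268368 0.057     ] [0.42534486 0.20273367 0.05629366]
corners z50 [array([0.5363, 0.3827, 0.05  ]), array([0.3745, 0.381 , 0.05  ]), array([0.5505, 0.0905, 0.05  ]), array([0.3803, 0.0984, 0.05  ])]
deck z 0.040182079873699955 6208
((459.306640625, 243.4541015625), (164.37332153320312, 281.2767639160156), 0.8195834159851074)
lid 407 [0.31814283 0.09295092 0.06203385] [0.54125398 0.29909539 1.09038376] [0.31814283 0.12954541 1.09038376]
[0.10628282 0.48972335 1.02752548] [ 2.13025696 -2.16756555  0.20688796] 473.33383147762305
```

View pics/crop.png

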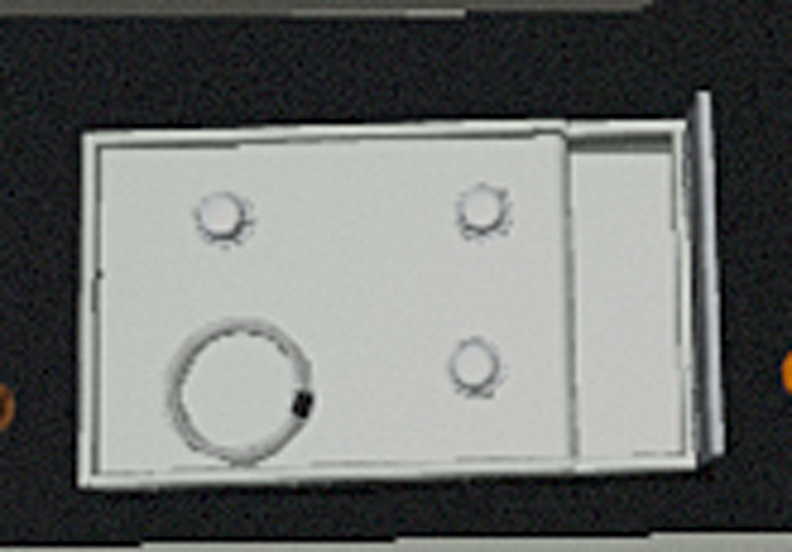

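```bash
cat >> h.py <<'E'
T0=np.array([.4593,.2435]); YAW=np.radians(.8)
def tr(p): 
    d=np.asarray(p)[...,:2]-T0; c,s=np.cos(YAW),np.sin(YAW)
    return np.stack([d[...,0]*c+d[...,1]*s,-d[...,0]*s+d[...,1]*c],-1)*1000
def st():
    s=read_state(); A=R.from_rotvec(s['orientation']).as_matrix(); 
    print('t',round(s['t'],2),'tray xy',tr(s['tool_pos']).round(1),'z',round(s['tool_pos'][2]*1e3,1),'ty ang',np.degrees(np.arctan2(A[1,1],A[0,1])).round(2),'tilt',A[2,:2].round(3),'F',s['force'].round(1),'op',s['opening'].round(3),'q',s['q'].round(2))
E
python3 - <<'E'
from h import *
import pickle
c=pickle.load(open('top.pkl','rb')); P=cloud(c)
f=lambda x,y:(180+x/4.8,195+y/4.8)
for n,p,z in [('s0',(221,216),.057),('s1',(482,210),.057),('s2',(474,363),.057),('coilL',(168,392),.05),('coilR',(312,392),.05),('coilT',(240,318),.05),('coilB',(240,465),.05),('lipT',(567,140),.04),('lipB',(577,462),.04),
 ('FL',(80,487),.05),('BL',(84,133),.05),('BR',(686,121),.05),('FR',(696,464),.05)]:
    print(n,tr(w(c,*f(*p),z=z)).round(1))
for u,v in [(709,95),(715,250),(722,450),(690,250)]: print('lid',tr(w(c,*f(u,v))).round(1),w(c,*f(u,v))[2].round(4))
for p in [(270,143),(300,151),(333,163),(350,174),(370,192),(385,206)]: print('tube',w(c,*p).round(3))
for p in [(150,194),(220,190),(300,187),(315,185)]: print('analyser',w(c,*p).round(3))
st()
E
```

```text
s0 [37.5 74.8]
s1 [ 36.8 -44.7]
s2 [-33.8 -39.8]
coilL [-42. 100.]
coilR [-44.   34.7]
coilT [-9.  67.3]
coilB [-76.2  67.4]
lipT [ 72.1 -84.1]
lipB [-79.1 -85.1]
FL [-83.8 139.3]
BL [ 79.6 139.3]
BR [  77.5 -140.2]
FR [ -82.4 -139.5]
lid [  78.1 -149.4] 0.1016
lid [   8.  -149.6] 0.1029
lid [ -79.6 -149.7] 0.101
lid [  18.2 -140.3] 0.0388
tube [0.671 0.211 0.181]
tube [0.637 0.15  0.225]
tube [0.607 0.088 0.241]
tube [0.592 0.055 0.222]
tube [0.568 0.013 0.179]
tube [ 0.548 -0.023  0.139]
analyser [0.606 0.493 0.045]
analyser [0.606 0.331 0.071]
analyser [0.605 0.154 0.088]
analyser [0.609 0.121 0.091]Traceback (most recent call last):
  File "<stdin>", line 11, in <module>
  File "h.py", line 22, in st
    print('t',round(s['t'],2),'tray xy',tr(s['tool_pos']).round(1),'z',round(s['tool_pos'][2]*1e3,1),'ty ang',np.degrees(np.arctan2(A[1,1],A[0,1])).round(2),'tilt',A[2,:2].round(3),'F',s['force'].round(1),'op',s['opening'].round(3),'q',s['q'].round(2))
                                                                                                                                                                                                                  ^^^^^^^^^^^^^^^^^^
AttributeError: 'float' object has no attribute 'round'
```

{"op": "move_arm", "data": {
  "plan": [
    [0, 0, -1, 0, 0, 0, 0],
    [0, 0, -1, 0, 0, 0, 0],
    [0, 0, -1, 0, 0, 0, 0],
    [0, 0, -1, 0, 0, 0, 0],
    [0, 0, -1, 0, 0, 0, 0],
    [0, 0, -1, 0, 0, 0, 0],
    [0, 0, -1, 0, 0, 0, 0],
    [0, 0, -1, 0, 0, 0, 0],
    [0, 0, -1, 0, 0, 0, 0],
    [0, 0, -1, 0, 0, 0, 0]
  ]
}}

```text
t: 1.1
tool_pos: [0.172, -0.5745, 0.229]
orientation: [-2.459, -1.953, -0.001]
force: [-0.3, -0.2, 0.2]
opening: 0.0177
gripper_force: 0.0
```

```bash
sed -i "s/s\['opening'\].round(3)/round(s['opening'],3)/; s/'F',s\['force'\]/'F',np.array(s['force'])/; s/s\['q'\].round/np.array(s['q']).round/" h.py; python3 -c "
from h import *
st()"
```

```text
t 1.1 tray xy [-298.7 -813.9] z 229.0 ty ang -13.09 tilt [ 0.001 -0.   ] F [-0.3 -0.2  0.2] op 0.018 q [-1.37  0.13  1.49  0.    1.52 -1.14]
```

{"op": "move_arm", "data": {
  "plan": [
    [0, 0, -1, 0, 0, 0, 0],
    [0, 0, -1, 0, 0, 0, 0],
    [0, 0, -0.35, 0, 0, 0, 0],
    [0, 0, 0, 0.5, 0.5, 0, 0],
    [0, 0, 0, 1, 1, 0, 0],
    [0, 0, 0, 1, 1, 0, 0],
    [0, 0, 0, 1, 1, 0, 0],
    [0, 0, 0, 1, 1, 0, 0],
    [0, 0, 0, 1, 1, 0, 0],
    [0, 0, 0, 1, 1, 0, 0]
  ]
}}

```text
t: 2.1
tool_pos: [0.3335, -0.408, 0.2294]
orientation: [-2.207, -2.235, -0.001]
force: [-0.4, -0.6, -0.2]
opening: 0.0005
gripper_force: 0.0
```

{"op": "move_arm", "data": {
  "plan": [
    [0, 0, 0, 1, 1, 0, 0],
    [0, 0, 0, 1, 1, 0, 0],
    [0, 0, 0, 1, 1, 0, 0],
    [0, 0, 0, 1, 0.5, 0, 0],
    [0, 0, 0, 1, 0, 0, 0],
    [0, 0, 0, 1, 0, 0, 0],
    [0, 0, 0, 1, 0, 0, 0],
    [0, 0, 0, 1, 0, 0, 0],
    [0, 0, 0, 1, 0, 0, 0],
    [0, 0, 0, 1, 0, 0, 0]
  ]
}}

```text
t: 3.1
tool_pos: [0.4162, -0.1571, 0.2293]
orientation: [-2.207, -2.235, -0.0]
force: [0.4, -0.8, 0.2]
opening: 0.0004
gripper_force: 0.0
```

```bash
python3 -c "
from h import *
st()"
```

```text
t 3.1 tray xy [ -48.7 -399.9] z 229.3 ty ang 0.71 tilt [ 0.001 -0.   ] F [ 0.4 -0.8  0.2] op 0.0 q [-0.48 -0.3   1.9   0.    1.55 -0.49]
```

{"op": "move_arm", "data": {
  "plan": [
    [0, 0, 0, 1, 0, 0, 0],
    [0, 0, 0, 1, 0, 0, 0],
    [0, 0, 0, 1, 0, 0, 0],
    [0, 0, 0, 1, 0, 0, 0],
    [0, 0, 0, 1, 0, 0, 0],
    [0, 0, 0, 1, 0, 0, 0],
    [0, 0, 0, 1, 0, 0, 0],
    [0, 0, 0, 1, 0, 0, 0],
    [0, 0, 0, 1, 0, 0, 0],
    [0, 0, 0, 1, 0, 0, 0]
  ]
}}

```text
t: 4.1
tool_pos: [0.4124, 0.0926, 0.2293]
orientation: [-2.207, -2.235, 0.0]
force: [0.4, -0.3, -0.8]
opening: 0.0003
gripper_force: 0.0
```

{"op": "move_arm", "data": {
  "plan": [
    [0, 0, 0, 1, 0, 0, 0],
    [0, 0, 0, 1, 0, 0, 0],
    [0, 0, 0, 1, 0, 0, 0],
    [0, 0, 0, 1, 0, 0, 0],
    [0, 0, 0, 1, 0.45, 0, 0],
    [0, 0, 0, 1, 0.6, 0.4, 0],
    [0, 0, 0, 1, 0.6, 0.6, 0],
    [0, 0, 0, 1, 0.6, 0.8, 0],
    [0, 0, 0, 1, 0.6, 0.8, 0],
    [0, 0, 0, 1, 0.6, 0.8, 0]
  ]
}}

```text
t: 5.1
tool_pos: [0.4955, 0.3437, 0.1435]
orientation: [-2.207, -2.235, 0.001]
force: [0.1, -0.2, 0.9]
opening: 0.0006
gripper_force: 0.0
```

```bash
python3 -c "
from h import *
st()"
```

```text
t 5.1 tray xy [37.6 99.7] z 143.5 ty ang 0.72 tilt [-0.    -0.001] F [ 0.1 -0.2  0.9] op 0.001 q [0.52 0.19 1.58 0.   1.37 0.51]
```

{"op": "move_arm", "data": {
  "plan": [
    [0, 0, 0, 0.1, 0, 0.7, 0],
    [0, 0, 0, 0, 0, 0.7, 0],
    [0, 0, 0, 0, 0, 0.7, 0],
    [0, 0, 0, 0, 0, 0.7, 0],
    [0, 0, 0, 0, 0, 0.5, 0],
    [0, 0, 0, 0, 0, 0.24, 0],
    [0, 0, 0, -0.15, 0, 0, 0],
    [0, 0, 0, -0.2, 0, 0, 0],
    [0, 0, 0, -0.25, 0, 0, 0],
    [0, 0, 0, -0.3, 0, 0, 0]
  ]
}}

```text
t: 6.1
tool_pos: [0.497, 0.3218, 0.0571]
orientation: [2.206, 2.236, 0.002]
force: [0.9, -0.1, 0.7]
opening: 0.0006
gripper_force: 0.2
```

```bash
python3 -c "
from h import *
st()"
```

```text
t 6.1 tray xy [38.8 77.8] z 57.1 ty ang 0.76 tilt [0.001 0.001] F [ 0.9 -0.1  0.7] op 0.001 q [0.49 0.25 1.68 0.   1.21 0.47]
```

{"op": "move_arm", "data": {
  "plan": [
    [0, 0, 0, -0.25, 0, 0.05, 0],
    [0, 0, 0, -0.25, 0, 0.05, 0],
    [0, 0, 0, -0.3, 0, 0, 0],
    [0, 0, 0, -0.3, 0, 0, 0],
    [0, 0, 0, -0.25, 0, 0, 0],
    [0, 0, 0, -0.2, 0, 0, 0],
    [0, 0, 0, -0.1, 0, 0, 0],
    [0, 0, 0, 0.4, 0, 0, 0],
    [0, 0, 0, 0.3, 0, -0.5, 0],
    [0, 0, 0, 0, 0, -0.8, 0]
  ]
}}

```text
t: 7.1
tool_pos: [0.4955, 0.2995, 0.0857]
orientation: [-2.204, -2.236, 0.004]
force: [-0.2, -0.2, -0.2]
opening: 0.0005
gripper_force: 0.0
```

Run:
```python
from h import *
st()
c=read_camera('top'); cv2.imwrite('pics/c2.png',cv2.resize(c['frame'][195:310,180:345,::-1],None,fx=4.8,fy=4.8,interpolation=cv2.INTER_CUBIC))
c=read_camera('scene'); cv2.imwrite('pics/c3.png',cv2.resize(c['frame'][200:400,170:380,::-1],None,fx=3,fy=3,interpolation=cv2.INTER_CUBIC))
```

```text
t 7.1 tray xy [36.9 55.5] z 85.7 ty ang 0.82 tilt [-0.001 -0.003] F [-0.2 -0.2 -0.2] op 0.0 q [0.45 0.19 1.69 0.   1.26 0.44]
```

View pics/c3.png

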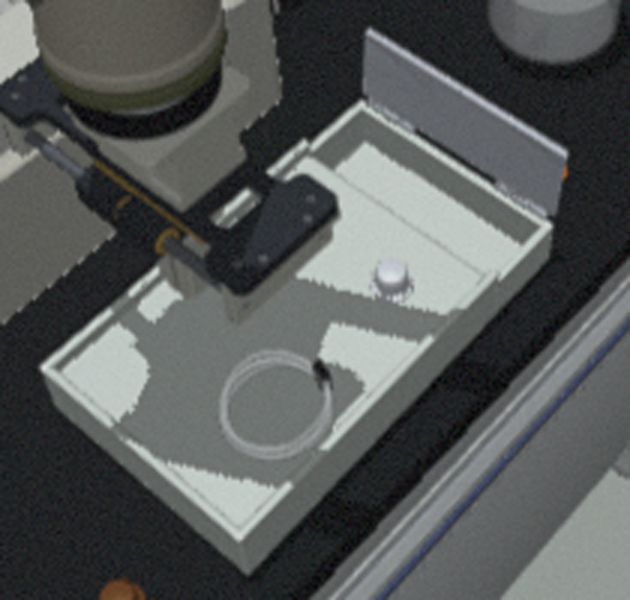

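{"op": "move_arm", "data": {
  "plan": [
    [0, 0, 0, -0.44, -0.54, 0, 0],
    [0, 0, 0, -0.5, -0.5, 0, 0],
    [0, 0, 0, -0.6, -0.6, 0, 0],
    [0, 0, 0, -0.6, -0.6, 0, 0],
    [0, 0, 0, -0.6, -0.6, 0.1, 0],
    [0, 0, 0, 0, 0, 0.4, 0],
    [0, 0, 0, 0, 0, 0.4, 0],
    [0, 0, 0, 0, 0, 0.3, 0],
    [0, 0, 0, 0, 0, 0.04, 0],
    [0, 0, 0, -0.15, 0, 0, 0]
  ]
}}

```text
t: 8.2
tool_pos: [0.4266, 0.2255, 0.0546]
orientation: [-2.205, -2.237, 0.001]
force: [0.0, -1.4, 0.4]
opening: 0.0003
gripper_force: 0.1
```

Run:
```python
from h import *
st()
c=read_camera('top'); cv2.imwrite('pics/c4.png',cv2.resize(c['frame'][195:310,180:345,::-1],None,fx=4.8,fy=4.8,interpolation=cv2.INTER_CUBIC))
```

```text
t 8.2 tray xy [-32.9 -17.5] z 54.6 ty ang 0.8 tilt [-0.    -0.001] F [ 0.  -1.4  0.4] op 0.0 q [ 0.38 -0.02  1.98  0.    1.18  0.37]
```

View pics/c4.png

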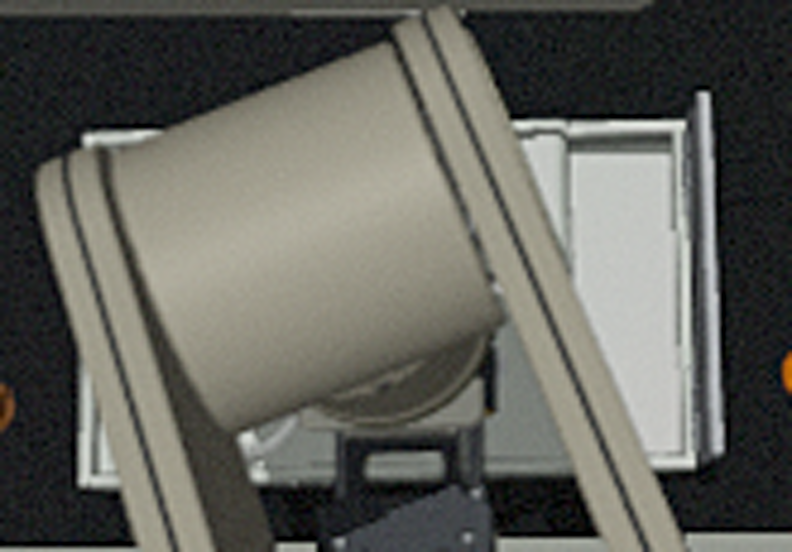

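The top view is blocked by the arm, so I will check with the scene camera after this push.

{"op": "move_arm", "data": {
  "plan": [
    [0, 0, 0, -0.15, 0, 0, 0],
    [0, 0, 0, -0.2, 0, 0, 0],
    [0, 0, 0, -0.25, 0, 0, 0],
    [0, 0, 0, -0.3, 0, 0, 0],
    [0, 0, 0, -0.3, 0, 0, 0],
    [0, 0, 0, -0.3, 0, 0, 0],
    [0, 0, 0, -0.25, 0, 0, 0],
    [0, 0, 0, -0.25, 0, 0, 0],
    [0, 0, 0, -0.25, 0, 0, 0],
    [0, 0, 0, -0.25, 0, 0, 0]
  ]
}}

```text
t: 9.25
tool_pos: [0.4274, 0.1621, 0.055]
orientation: [-2.207, -2.236, 0.0]
force: [-0.6, -0.3, -0.3]
opening: 0.0006
gripper_force: 0.0
```

Run:
```python
from h import *
st()
c=read_camera('scene'); cv2.imwrite('pics/c5.png',cv2.resize(c['frame'][200:400,170:380,::-1],None,fx=3,fy=3,interpolation=cv2.INTER_CUBIC))
import pickle; pickle.dump(c,open('s5.pkl','wb'))
```

```text
t 9.25 tray xy [-33. -81.] z 55.0 ty ang 0.76 tilt [-0. -0.] F [-0.6 -0.3 -0.3] op 0.001 q [ 0.25 -0.1   2.05 -0.    1.19  0.24]
```

View pics/c5.png

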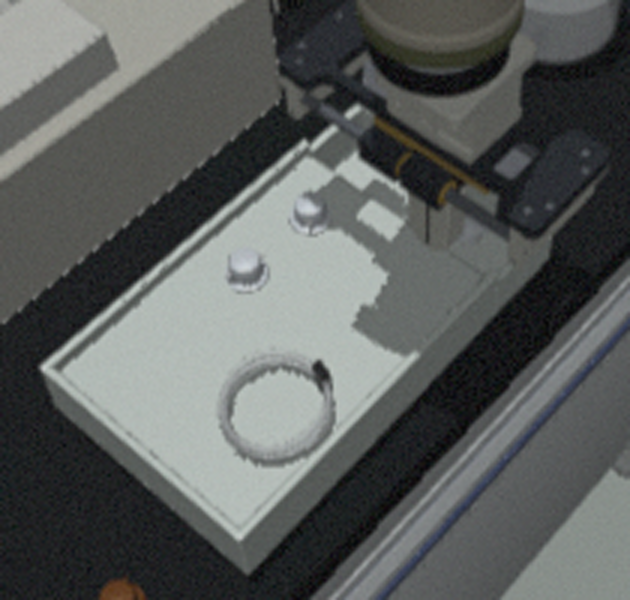

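Run:
```python
from h import *
import pickle; c=pickle.load(open('s5.pkl','rb'))
for p in [(246,266),(310,210)]: q=(170+p[0]/3,200+p[1]/3); print(tr(w(c,*q,z=.055)).round(1),tr(w(c,*q)).round(1),w(c,*q)[2])
```

```text
[34.6 17.3] [34.1 17.6] 0.055818621950429304
[ 33.8 -38.4] [ 33.1 -37.8] 0.0562649955397978
```

{"op": "move_arm", "data": {
  "plan": [
    [0, 0, 0, 0.2, 0, -0.3, 0],
    [0, 0, 0, 0.2, 0, -0.8, 0],
    [0, 0, 0, 0.4, 0.5, -0.4, 0],
    [0, 0, 0, 0.4, 0.6, 0, 0],
    [0, 0, 0, 0.4, 0.6, 0, 0],
    [0, 0, 0, 0.4, 0.6, 0, 0],
    [0, 0, 0, 0.3, 0.5, 0, 0],
    [0, 0, 0, 0.2, 0, 0, 0],
    [0, 0, 0, 0, 0, 0, 0],
    [0, 0, 0, 0, 0, 0, 0]
  ]
}}

```text
t: 10.3
tool_pos: [0.4959, 0.2261, 0.0926]
orientation: [-2.206, -2.237, 0.001]
force: [0.3, 0.4, 0.0]
opening: 0.0002
gripper_force: 0.0
```

```bash
python3 -c "
from h import *
st()"
```

```text
t 10.3 tray xy [ 36.4 -17.9] z 92.6 ty ang 0.79 tilt [-0.    -0.001] F [0.3 0.4 0. ] op 0.0 q [ 0.33  0.09  1.79 -0.    1.26  0.32]
```

{"op": "move_arm", "data": {
  "plan": [
    [0, 0, 0, 0.16, 0, 0, 0],
    [0, 0, 0, 0, 0, 0.5, 0],
    [0, 0, 0, 0, 0, 0.6, 0],
    [0, 0, 0, 0, 0, 0.4, 0],
    [0, 0, 0, 0, 0, 0.02, 0],
    [0, 0, 0, -0.15, 0, 0, 0],
    [0, 0, 0, -0.15, 0, 0, 0],
    [0, 0, 0, -0.2, 0, 0, 0],
    [0, 0, 0, -0.25, 0, 0, 0],
    [0, 0, 0, -0.25, 0, 0, 0]
  ]
}}

```text
t: 11.3
tool_pos: [0.4972, 0.2045, 0.0549]
orientation: [2.207, 2.236, 0.001]
force: [-0.5, -0.1, 0.1]
opening: 0.0007
gripper_force: 0.2
```

{"op": "move_arm", "data": {
  "plan": [
    [0, 0, 0, -0.25, 0, 0, 0],
    [0, 0, 0, -0.25, 0, 0, 0],
    [0, 0, 0, -0.25, 0, 0, 0],
    [0, 0, 0, -0.25, 0, 0, 0],
    [0, 0, 0, -0.25, 0, 0, 0],
    [0, 0, 0, -0.2, 0, 0, 0],
    [0, 0, 0, -0.2, 0, 0, 0],
    [0, 0, 0, 0, 0, 0, 0],
    [0, 0, 0, 0.2, 0, -0.3, 0],
    [0, 0, 0, 0.3, 0, -0.9, 0]
  ]
}}

```text
t: 12.3
tool_pos: [0.4955, 0.1761, 0.083]
orientation: [-2.206, -2.234, 0.006]
force: [0.2, 0.7, -0.2]
opening: 0.0004
gripper_force: 0.0
```

Run:
```python
from h import *
st()
c=read_camera('scene'); cv2.imwrite('pics/c6.png',cv2.resize(c['frame'][200:400,170:380,::-1],None,fx=3,fy=3,interpolation=cv2.INTER_CUBIC))
import pickle; pickle.dump(c,open('s5.pkl','wb'))
q=(170+246/3,200+266/3); print(tr(w(c,*q)),w(c,*q)[2])
```

```text
t 12.3 tray xy [ 35.2 -67.9] z 83.0 ty ang 0.73 tilt [-0.001 -0.004] F [ 0.2  0.7 -0.2] op 0.0 q [0.24 0.06 1.84 0.   1.25 0.23]
[34.02036328 17.6958274 ] 0.05601842285842318
```

{"op": "move_arm", "data": {
  "plan": [
    [0, 0, -1, 0, 0, -0.4, 0],
    [0, 0, -1, 0, 0, 0, 0],
    [0, 0, -1, 0, 0, 0, 0],
    [0, 0, -1, 0, 0, 0, 0],
    [0, 0, -1, 0, 0, 0, 0],
    [0, 0, -1, 0, 0, 0, 0],
    [0, 0, -1, 0, 0, 0, 0],
    [0, 0, -1, 0, 0, 0, 0],
    [0, 0, -1, 0, 0, 0, 0],
    [0, 0, -1, 0, 0, 0, 0]
  ]
}}

```text
t: 13.35
tool_pos: [0.4976, 0.177, 0.0952]
orientation: [0.785, 3.041, 0.001]
force: [0.5, 0.6, -0.4]
opening: 0.0006
gripper_force: 0.0
```

Run:
```python
from h import *
st()
c=read_camera('scene'); cv2.imwrite('pics/c7.png',cv2.resize(c['frame'][200:400,170:380,::-1],None,fx=3,fy=3,interpolation=cv2.INTER_CUBIC))
```

```text
t 13.35 tray xy [ 37.4 -67. ] z 95.2 ty ang 61.04 tilt [-0.001  0.001] F [ 0.5  0.6 -0.4] op 0.001 q [ 0.24  0.04  1.83  0.    1.26 -0.82]
```

{"op": "move_arm", "data": {
  "plan": [
    [0, 0, -1, 0, 0, 0, 0],
    [0, 0, -1, 0, 0, 0, 0],
    [0, 0, -1, 0, 0, 0, 0],
    [0, 0, -1, 0, 0, 0, 0],
    [0, 0, -1, 0, 0, 0, 0],
    [0, 0, 0, -0.24, 0.6, 0, 0],
    [0, 0, 0, -0.2, 0.7, 0, 0],
    [0, 0, 0, -0.2, 0.7, 0, 0],
    [0, 0, 0, -0.2, 0.7, 0, 0],
    [0, 0, 0, -0.2, 0.64, 0, 0]
  ]
}}

```text
t: 14.4
tool_pos: [0.5227, 0.2624, 0.0949]
orientation: [-0.014, 3.141, 0.001]
force: [0.4, -0.2, -1.1]
opening: 0.0003
gripper_force: 0.0
```

Run:
```python
from h import *
st()
c=read_camera('scene'); cv2.imwrite('pics/c8.png',cv2.resize(c['frame'][200:400,170:380,::-1],None,fx=3,fy=3,interpolation=cv2.INTER_CUBIC))
```

```text
t 14.4 tray xy [63.6 18. ] z 94.9 ty ang 90.52 tilt [-0.001  0.001] F [ 0.4 -0.2 -1.1] op 0.0 q [ 0.38  0.19  1.67  0.    1.28 -1.2 ]
```

View pics/c8.png

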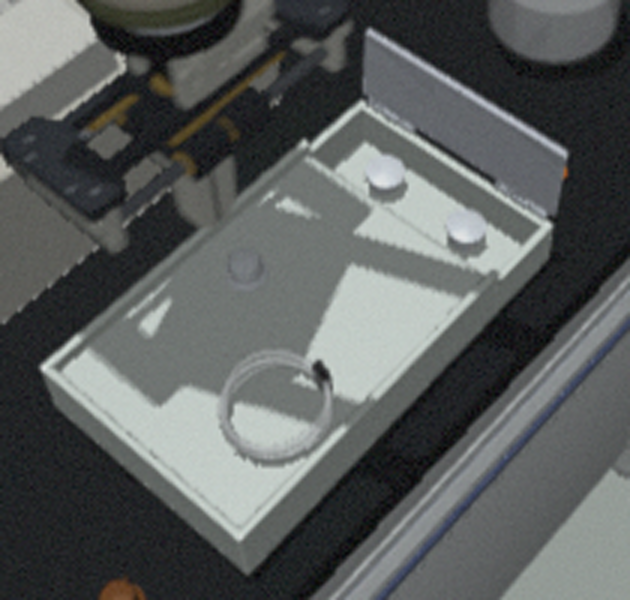

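Run:
```python
from h import *
c=read_camera('scene')
for p in [(384,172),(466,228)]: q=(170+p[0]/3,200+p[1]/3); print(tr(w(c,*q)).round(1),w(c,*q)[2])
```

```text
[  36.1 -110.1] 0.021762714724361643
[ -35.5 -108.8] 0.02335865482644428
```

{"op": "move_arm", "data": {
  "plan": [
    [0, 0, 0, 0, -0.06, 0.5, 0],
    [0, 0, 0, 0, 0, 0.6, 0],
    [0, 0, 0, 0, 0, 0.4, 0],
    [0, 0, 0, 0, 0, 0.1, 0],
    [0, 0, 0, 0.2, 0, 0, 0],
    [0, 0, 0, 0.2, 0, 0, 0],
    [0, 0, 0, 0.25, 0, 0, 0],
    [0, 0, 0, 0.25, 0, 0, 0],
    [0, 0, 0, 0.25, 0, 0, 0],
    [0, 0, 0, 0.2, 0, 0, 0]
  ]
}}

```text
t: 15.5
tool_pos: [0.488, 0.2584, 0.055]
orientation: [-0.021, 3.141, 0.0]
force: [1.2, 0.7, -0.2]
opening: 0.0005
gripper_force: 0.2
```

```bash
python3 -c "
from h import *
st()"
```

```text
t 15.5 tray xy [28.9 14.5] z 55.0 ty ang 90.77 tilt [-0.001  0.   ] F [ 1.2  0.7 -0.2] op 0.0 q [ 0.39  0.16  1.79  0.    1.19 -1.19]
```

{"op": "move_arm", "data": {
  "plan": [
    [0, 0, 0, 0.2, 0, 0, 0],
    [0, 0, 0, 0.1, 0, 0, 0],
    [0, 0, 0, 0, 0, 0, 0],
    [0, 0, 0, -0.3, 0, 0, 0],
    [0, 0, 0, -0.1, 0, -0.6, 0],
    [0, 0, 0, 0, 0, -1, 0],
    [0, 0, 1, 0, 0, 0, 0],
    [0, 0, 1, 0, 0, 0, 0],
    [0, 0, 1, 0, 0, 0, 0],
    [0, 0, 1, 0, 0, 0, 0]
  ]
}}

```text
t: 16.5
tool_pos: [0.492, 0.2584, 0.096]
orientation: [0.64, 3.075, 0.001]
force: [0.2, -0.8, 0.3]
opening: 0.0002
gripper_force: 0.0
```

{"op": "move_arm", "data": {
  "plan": [
    [0, 0, 1, 0, 0, 0, 0],
    [0, 0, 1, 0, 0, 0, 0],
    [0, 0, 1, 0, 0, 0, 0],
    [0, 0, 1, 0, 0, 0, 0],
    [0, 0, 1, 0, 0, 0, 0],
    [0, 0, 1, 0, 0, 0, 0],
    [0, 0, 1, 0, 0, 0, 0],
    [0, 0, 1, 0, 0, 0, 0],
    [0, 0, 1, 0, 0, 0, 0],
    [0, 0, 1, 0, 0, 0, 0]
  ]
}}

```text
t: 17.5
tool_pos: [0.492, 0.2584, 0.096]
orientation: [2.092, 2.343, 0.002]
force: [0.1, -0.3, 0.1]
opening: 0.0007
gripper_force: 0.0
```

Run:
```python
from h import *
st()
c=read_camera('scene'); P=cloud(c); T=tr(P)
def blob(m,n):
    k,l,s,ce=cv2.connectedComponentsWithStats(m.astype(np.uint8))
    for i in range(1,k):
        if s[i,4]>8: print(n,s[i,4],'px',ce[i].round(1),'mean',T[l==i].mean(0).round(1),'mid',((T[l==i].min(0)+T[l==i].max(0))/2).round(1))
z=P[...,2]; blob((z>.0525)&(z<.06)&(abs(T[...,0])<70)&(T[...,1]<60)&(T[...,1]>-75),'s0')
cv2.imwrite('pics/c9.png',cv2.resize(c['frame'][200:400,170:380,::-1],None,fx=3,fy=3,interpolation=cv2.INTER_CUBIC))
```

```text
t 17.5 tray xy [32.9 14.4] z 96.0 ty ang 6.5 tilt [0.    0.001] F [ 0.1 -0.3  0.1] op 0.001 q [ 0.39  0.12  1.76 -0.    1.27  0.28]
s0 82 px [266.9 299.1] mean [-1.7 16.1] mid [-0.5 16. ]
s0 113 px [270.5 323.4] mean [-40.7  48.2] mid [-40.4  49.2]
```

View pics/c9.png

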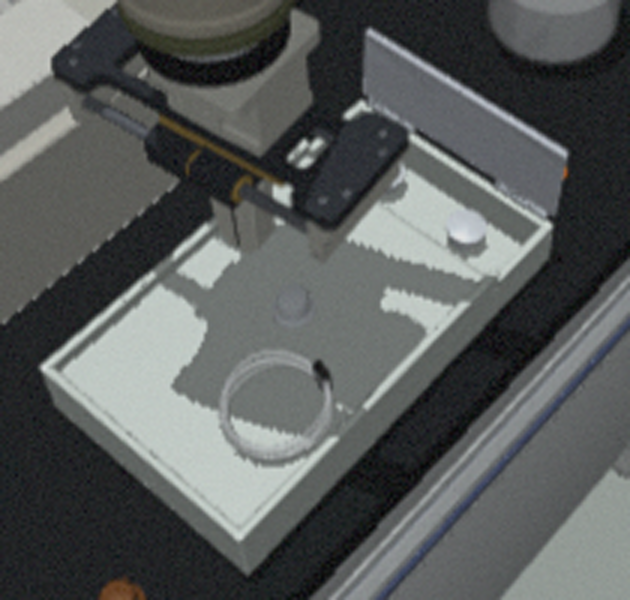

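{"op": "move_arm", "data": {
  "plan": [
    [0, 0, 0.95, 0, 0, 0, 0],
    [0, 0, 0, 0.5, -0.4, 0, 0],
    [0, 0, 0, 0.54, -0.6, 0, 0],
    [0, 0, 0, 0, 0, 0.5, 0],
    [0, 0, 0, 0, 0, 0.6, 0],
    [0, 0, 0, 0, 0, 0.4, 0],
    [0, 0, 0, 0, 0, 0.12, 0],
    [0, 0, 0, -0.15, 0, 0, 0],
    [0, 0, 0, -0.2, 0, 0, 0],
    [0, 0, 0, -0.25, 0, 0, 0]
  ]
}}

```text
t: 18.55
tool_pos: [0.4664, 0.2684, 0.0547]
orientation: [2.201, 2.242, 0.001]
force: [-0.6, 1.1, -0.4]
opening: 0.001
gripper_force: 0.0
```

```bash
python3 -c "
from h import *
st()"
```

```text
t 18.55 tray xy [ 7.5 24.8] z 54.7 ty ang 1.06 tilt [0.    0.001] F [-0.6  1.1 -0.4] op 0.001 q [ 0.43  0.12  1.83 -0.    1.19  0.41]
```

{"op": "move_arm", "data": {
  "plan": [
    [0, 0, 0, -0.25, 0, 0, 0],
    [0, 0, 0, -0.3, 0, 0, 0],
    [0, 0, 0, -0.3, 0, 0, 0],
    [0, 0, 0, -0.3, 0, 0, 0],
    [0, 0, 0, -0.3, 0, 0, 0],
    [0, 0, 0, -0.3, 0, 0, 0],
    [0, 0, 0, -0.3, 0, 0, 0],
    [0, 0, 0, -0.3, 0, 0, 0],
    [0, 0, 0, -0.3, 0, 0, 0],
    [0, 0, 0, -0.3, 0, 0, 0]
  ]
}}

```text
t: 19.55
tool_pos: [0.4671, 0.1944, 0.0541]
orientation: [-2.201, -2.242, 0.0]
force: [-0.1, 1.0, 0.0]
opening: 0.0004
gripper_force: 0.1
```

```bash
python3 -c "
from h import *
st()"
```

```text
t 19.55 tray xy [  7.1 -49.2] z 54.1 ty ang 1.06 tilt [-0. -0.] F [-0.1  1.   0. ] op 0.0 q [ 0.29  0.04  1.92 -0.    1.18  0.27]
```

{"op": "move_arm", "data": {
  "plan": [
    [0, 0, 0, -0.27, 0, 0, 0],
    [0, 0, 0, -0.25, 0, 0, 0],
    [0, 0, 0, -0.25, 0, 0, 0],
    [0, 0, 0, -0.25, 0, 0, 0],
    [0, 0, 0, -0.25, 0, 0, 0],
    [0, 0, 0, 0, 0, 0, 0],
    [0, 0, 0, 0.2, 0, -0.6, 0],
    [0, 0, 0, 0.2, 0, -1, 0],
    [0, 0, 0, 0, 0, -1, 0],
    [0, 0, 0, 0, 0, -1, 0]
  ]
}}

```text
t: 20.55
tool_pos: [0.4673, 0.1735, 0.145]
orientation: [-2.2, -2.242, 0.0]
force: [0.7, 0.3, -0.8]
opening: 0.0003
gripper_force: 0.0
```

Run:
```python
from h import *
st()
c=read_camera('scene'); P=cloud(c); T=tr(P); z=P[...,2]
m=(z>.011)&(z<.034)&(abs(T[...,0])<74)&(T[...,1]<-88)&(T[...,1]>-132)
k,l,s,ce=cv2.connectedComponentsWithStats(m.astype(np.uint8))
for i in range(1,k):
    if s[i,4]>8: print(s[i,4],ce[i].round(1),T[l==i].mean(0).round(1),z[l==i].max().round(4))
cv2.imwrite('pics/c10.png',cv2.resize(c['frame'][200:400,170:380,::-1],None,fx=3,fy=3,interpolation=cv2.INTER_CUBIC))
```

```text
t 20.55 tray xy [  7.1 -70.1] z 145.0 ty ang 1.08 tilt [ 0. -0.] F [ 0.7  0.3 -0.8] op 0.0 q [ 0.25 -0.09  1.87  0.    1.36  0.23]
638 [316.2 265. ] [  -3.8 -118.6] 0.0339
```

View pics/c10.png

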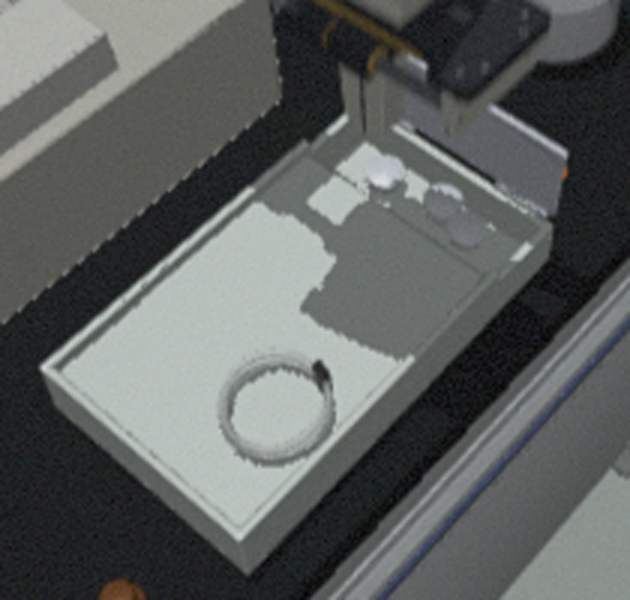

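{"op": "move_arm", "data": {
  "plan": [
    [0, 0, 0, -0.3, -0.1, 0, 0],
    [0, 0, 0, -0.7, -0.2, 0, 0],
    [0, 0, 0, -0.8, 0, 0, 0],
    [0, 0, 0, -0.9, 0, 0, 0],
    [0, 0, 0, -0.9, 0, 0, 0],
    [0, 0, 0, -0.7, 0, 0, 0],
    [0, 0, 0, 0, 0, 0.4, 0],
    [0, 0, 0, 0, 0, 0.5, 0],
    [0, 0, 0, 0, 0, 0.5, 0],
    [0, 0, 0, 0, 0, 0.4, 0]
  ]
}}

```text
t: 21.6
tool_pos: [0.4609, 0.0663, 0.0968]
orientation: [-2.199, -2.242, 0.003]
force: [0.3, -0.1, -0.3]
opening: 0.0003
gripper_force: 0.0
```

Run:
```python
from h import *
st()
c=read_camera('scene'); P=cloud(c); T=tr(P); z=P[...,2]
for n,lo in (('z>20',.020),('z>26',.026),('z>29',.029)):
  m=(z>lo)&(z<.05)&(abs(T[...,0])<70)&(T[...,1]<-92)&(T[...,1]>-128)
  k,l,s,ce=cv2.connectedComponentsWithStats(m.astype(np.uint8))
  for i in range(1,k):
    if s[i,4]>4: print(n,s[i,4],ce[i].round(1),T[l==i].mean(0).round(1),'mid',((T[l==i].min(0)+T[l==i].max(0))/2).round(1),z[l==i].max().round(4))
cv2.imwrite('pics/c11.png',cv2.resize(c['frame'][225:305,260:380,::-1],None,fx=6,fy=6,interpolation=cv2.INTER_CUBIC))
```

```text
t 21.6 tray xy [  -0.9 -177.2] z 96.8 ty ang 1.11 tilt [ 0.    -0.002] F [ 0.3 -0.1 -0.3] op 0.0 q [ 0.03 -0.13  2.    0.    1.28  0.01]
z>20 118 [298. 257.] [  36.2 -110.3] mid [  36.4 -110.9] 0.0257
z>20 235 [321.4 271.4] [ -22.3 -112.8] mid [ -20.7 -112.4] 0.0268
```

View pics/c11.png

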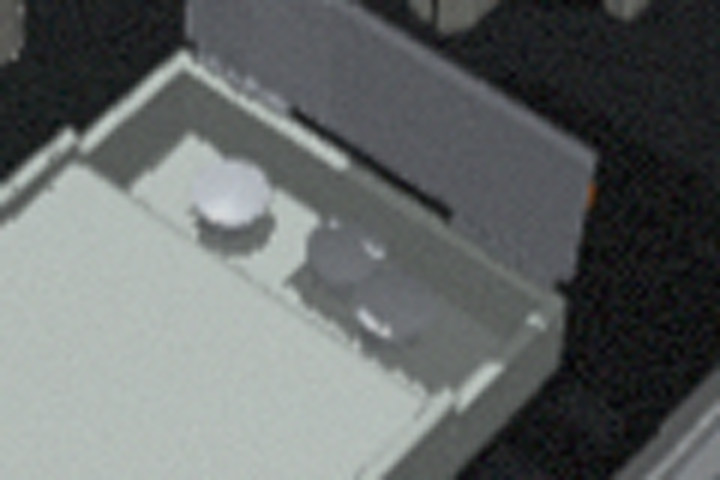

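Nothing is stacked in the trough: three screws at about (230,195), (340,250) and (395,305) in the crop, tops below 27 mm. Now I push the lid over.

{"op": "move_arm", "data": {
  "plan": [
    [0, 0, 0, 0.3, 0, 0, 0],
    [0, 0, 0, 0.3, 0, 0, 0],
    [0, 0, 0, 0.3, 0, 0, 0],
    [0, 0, 0, 0.3, 0, 0, 0],
    [0, 0, 0, 0.3, 0, 0, 0],
    [0, 0, 0, 0.32, 0, 0, 0],
    [0, 0, 0, 0.32, 0, 0, 0],
    [0, 0, 0, 0.24, 0, 0.15, 0],
    [0, 0, 0, 0.24, 0, 0.25, 0],
    [0, 0, 0, 0.24, 0, 0.28, 0]
  ]
}}

```text
t: 22.65
tool_pos: [0.4608, 0.1377, 0.0816]
orientation: [2.201, 2.242, 0.0]
force: [0.1, -0.6, -0.3]
opening: 0.0004
gripper_force: 0.2
```

```bash
python3 -c "
from h import *
st()"
```

```text
t 22.65 tray xy [   0.  -105.8] z 81.6 ty ang 1.06 tilt [0. 0.] F [ 0.1 -0.6 -0.3] op 0.0 q [ 0.18 -0.07  1.97  0.    1.24  0.17]
```

{"op": "move_arm", "data": {
  "plan": [
    [0, 0, 0, 0.1, 0, 0.2, 0],
    [0, 0, 0, 0.08, 0, 0.22, 0],
    [0, 0, 0, 0, 0, 0.22, 0],
    [0, 0, 0, 0, 0, 0.2, 0],
    [0, 0, 0, 0, 0, 0.15, 0],
    [0, 0, 0, 0, 0, 0.05, 0],
    [0, 0, 0, 0, 0, 0, 0],
    [0, 0, 0, 0, 0, 0, 0],
    [0, 0, 0, 0, 0, 0, 0],
    [0, 0, 0, 0, 0, 0, 0]
  ]
}}

```text
t: 23.65
tool_pos: [0.4608, 0.1417, 0.0564]
orientation: [2.201, 2.242, 0.001]
force: [-1.1, 0.2, -0.3]
opening: 0.0004
gripper_force: 0.0
```

```bash
cat > lid.py <<'E'
from h import *
st()
c=read_camera('scene'); P=cloud(c); T=tr(P); z=P[...,2]
m=(abs(T[...,0])<75)&(T[...,1]<-85)&(T[...,1]>-138)&(z<.12)&(abs(T[...,0])>25)
for a in range(-138,-80,8):
    k=m&(T[...,1]>=a)&(T[...,1]<a+8)
    if k.sum(): print(a+4,np.percentile(z[k]*1000,[10,50,90]).round(1),k.sum())
E
python3 lid.py
```

```text
t 23.65 tray xy [ 1.000e-01 -1.018e+02] z 56.4 ty ang 1.06 tilt [0. 0.] F [-1.1  0.2 -0.3] op 0.0 q [ 0.19 -0.03  1.98  0.    1.19  0.17]
-134 [-819.8 -380.2   43.6] 203
-126 [-818.5 -273.6   43.6] 225
-118 [-818.6 -245.9   43.6] 295
-110 [-674.5 -205.7   43.7] 317
-102 [-700.2  -83.    44.2] 330
-94 [-681.9   40.7   44.3] 333
-86 [-669.1   41.9   44.1] 224
```

{"op": "move_arm", "data": {
  "plan": [
    [0, 0, 0, 0, 0, 0.06, 0],
    [0, 0, 0, 0, 0, 0.06, 0],
    [0, 0, 0, 0, 0, 0.06, 0],
    [0, 0, 0, 0, 0, 0.04, 0],
    [0, 0, 0, 0, 0, 0, 0],
    [0, 0, 0, 0, 0, 0, 0],
    [0, 0, 0, 0, 0, 0, 0],
    [0, 0, 0, 0, 0, 0, 0],
    [0, 0, 0, 0, 0, 0, 0],
    [0, 0, 0, 0, 0, 0, 0]
  ]
}}

```text
t: 24.7
tool_pos: [0.4612, 0.1418, 0.0542]
orientation: [2.2, 2.242, 0.0]
force: [-18.0, -4.1, 37.6]
opening: 0.0007
gripper_force: 18.6
```

```bash
python3 -c "
from h import *
st()"
```

```text
t 24.7 tray xy [   0.5 -101.7] z 54.2 ty ang 1.08 tilt [-0.  0.] F [-18.   -4.1  37.6] op 0.001 q [ 0.19 -0.03  1.98 -0.    1.18  0.17]
```

Firm contact at tip height 43.2 mm with 38 N, so the lid is down. I lift clear and check it.

{"op": "move_arm", "data": {
  "plan": [
    [0, 0, 0, 0, 0, -0.2, 0],
    [0, 0, 0, 0, 0, -0.4, 0],
    [0, 0, 0, 0, 0, -0.8, 0],
    [0, 0, 0, 0, 0, -1, 0],
    [0, 0, 0, 0, 0, -1, 0],
    [0, 0, 0, 0, 0, -1, 0],
    [0, 0, 0, 0, 0, -1, 0],
    [0, 0, 0, 0, 0, 0, 0],
    [0, 0, 0, 0, 0, 0, 0],
    [0, 0, 0, 0, 0, 0, 0]
  ]
}}

```text
t: 25.7
tool_pos: [0.4599, 0.1415, 0.1843]
orientation: [-2.2, -2.241, 0.003]
force: [-0.4, 0.5, -0.3]
opening: 0.0007
gripper_force: 0.0
```

```bash
sed -i 's/(z<.12)/(z<.07)\&(z>.03)/' lid.py; python3 lid.py
```

```text
t 25.7 tray xy [  -0.8 -102. ] z 184.3 ty ang 1.06 tilt [-0.    -0.002] F [-0.4  0.5 -0.3] op 0.001 q [ 0.19 -0.17  1.87 -0.    1.45  0.17]
-134 [41.4 43.4 44.8] 151
-126 [41.6 43.1 44.7] 164
-118 [41.  42.5 44. ] 174
-110 [40.9 42.4 44. ] 170
-102 [40.9 42.3 43.8] 170
-94 [40.9 42.5 44. ] 171
-86 [41.  42.4 44. ] 107
```

The lid is level at about 42.5 mm across its width, so it is shut.

```bash
python3 -c "
from h import *
print(close_job())"
```

```text
the job is handed in; nothing more can be done
None
```

The three screws lie in one layer in the trough, the lid is shut and level, the coil, vials and small beaker were not touched as far as I could see, and the job was handed in at 25.7 s; no verdict was returned.

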